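# Put the press setting kit back in its holders

### The job

The press has been set up and the setting kit is lying about the bench: sort it back into its holders. Lay the flat steel gauge down in the green-floored wooden nest and the hex key down in the blue tray, stand the dark punch upright in the aluminium stand, and stand the two bolts on their heads in the yellow rack, one in each well.

Things in the scene. Friction and masses are not known exactly. Their poses are not given: they have to be found in the camera images.
- gauge_block: Flat go / no-go gauge, a light steel bar 22 x 56 x 12 mm with two small slots in its top, lying flat on the bench. Origin at the centre of its underside; x across its 22 mm width, y along its 56 mm length, z up. Grasp it across the width at mid-length. About 0.12 kg.
- spare_punch: Spare punch, a dark steel round pin standing upright, 16 mm in diameter, 53 mm high, its upper half looks a little thinner but the fingers meet 16 mm all the way up. Origin at the centre of its foot, z up along its axis. About 0.06 kg.
- hex_key: Dark hex key lying flat, L-shaped, 33 x 98 mm over all, 7 mm thick. Origin at the centre of this 33 x 98 mm outline, on its underside; x across, y along the long arm, z up. The long arm is a bar 6 mm wide whose centre line lies at x = -13 mm, from y = -49 to +49 mm; the short arm runs in +x at the y = -46 mm end. Grasp the long arm across its 6 mm at its middle (x = -13, y = 0 mm). About 0.03 kg.
- bolt_1: One of two alike bright steel M8 bolts standing on its head on the bench, thread up: 36 mm high, hexagon head 13 x 15 mm and 6 mm thick at the bottom, thread 8 mm in diameter. Origin at the centre of the head's underside, z up along the thread. To the fingers it is a slim taper from the head to 8 mm at the top. Grasp the thread near its top. About 0.03 kg.
- bolt_2: The other bolt, the same in every way; either bolt may go in either well of the rack.
- gauge_nest: Holder of the gauge: hardwood nest with a dark green floor, fixed to the bench, 58 x 92 mm outside. Origin at the centre of its underside; y along its length. Recess 38 x 72 mm (x, y) centred on the origin; its floor is 4 mm above the bench; walls 10 mm thick reach 12 mm above the bench. Both long walls have a gap for the fingers, 40 mm long, at mid-length (y = -20 to +20 mm), down to the floor. The gauge lies in it along y, either way round.
- punch_stand: Holder of the punch: square aluminium block 66 x 66 mm, 21 mm high, fixed to the bench, with one round well in the middle lined in black plastic. Origin at the centre of its underside. The well tapers from 38 mm in diameter at its mouth (22.5 mm above the bench) to about 25 mm at its floor (4 mm above the bench). The punch stands in it on its foot.
- key_tray: Holder of the hex key: blue plastic tray fixed to the bench, 60 x 124 mm outside. Origin at the centre of its underside; y along its length. Inside 50 x 114 mm (x, y), centred on the origin; its floor is 3 mm above the bench; rim 5 mm thick, its top 9 mm above the bench. Both long rims have a gap for the fingers, 44 mm long, at mid-length (y = -22 to +22 mm), down to the floor. The key lies flat in it with its long arm along y, either way round, its outline centred.
- bolt_rack: Holder of the bolts: yellow block 52 x 114 mm, 12.5 mm high, fixed to the bench, with two round wells lined in black plastic. Origin at the centre of its underside; y along its length. The wells' axes stand at x = 0, y = +30 mm and y = -30 mm. Each tapers from 34 mm in diameter at its mouth (14 mm above the bench) to about 23 mm at its floor (3 mm above the bench). One bolt stands on its head in each.

How it is judged:
At the end, for the whole second after the job is handed in: Gauge flat on the nest's floor (10 mm, 0.35 rad), hex key flat on the tray's floor (11 mm, 0.3 rad), punch on the stand's well floor and one bolt on each of the rack's well floors (8 mm, upright within 0.15 rad); all at rest (below 0.02 m/s) (x of gauge_block in the frame of gauge_nest between -0.01 and 0.01 m and y of gauge_block in the frame of gauge_nest between -0.01 and 0.01 m and z of gauge_block in the frame of gauge_nest below 0.0065 m and angle between the y axis of gauge_block and the y axis of gauge_nest, either way round below 0.35 rad and angle between each of gauge_block, hex_key's own z axis and vertical below 0.1 rad and x of spare_punch in the frame of punch_stand between -0.008 and 0.008 m and y of spare_punch in the frame of punch_stand between -0.008 and 0.008 m and z of spare_punch in the frame of punch_stand below 0.0075 m and angle between spare_punch's own z axis and vertical below 0.15 rad and x of hex_key in the frame of key_tray between -0.011 and 0.011 m and y of hex_key in the frame of key_tray between -0.011 and 0.011 m and z of hex_key in the frame of key_tray below 0.0055 m and angle between the y axis of hex_key and the y axis of key_tray, either way round below 0.3 rad and ((x of bolt_1 in the frame of bolt_rack between -0.008 and 0.008 m and y of bolt_1 in the frame of bolt_rack between 0.022 and 0.038 m and z of each of bolt_1, bolt_2 in the frame of bolt_rack below 0.0065 m and angle between each of bolt_1, bolt_2's own z axis and vertical below 0.15 rad and x of bolt_2 in the frame of bolt_rack between -0.008 and 0.008 m and y of bolt_2 in the frame of bolt_rack between -0.038 and -0.022 m) or (x of bolt_1 in the frame of bolt_rack between -0.008 and 0.008 m and y of bolt_1 in the frame of bolt_rack between -0.038 and -0.022 m and z of each of bolt_1, bolt_2 in the frame of bolt_rack below 0.0065 m and angle between each of bolt_1, bolt_2's own z axis and vertical below 0.15 rad and x of bolt_2 in the frame of bolt_rack between -0.008 and 0.008 m and y of bolt_2 in the frame of bolt_rack between 0.022 and 0.038 m)) and linear speed of each of gauge_block, spare_punch, hex_key, bolt_1, bolt_2 below 0.02 m/s); the robot touches nothing.
It also fails if it takes over 104 s, if anything falls off the work surface, if the arm or the gripper's body presses on something with over 40 N, if the wrist force passes 120 N, or if a joint passes its speed limit or range.

### The arm

A 7-joint arm with a two-finger parallel gripper is mounted at the origin on a cart in front of the work surface, level with it; the furniture and walls round the work are solid. World frame = base frame: x ahead of the robot, y to its left, z up, the work surface at z = 0. Lengths are in m, angles in rad, forces in N, time in s.
With the tool pointing down it reaches from about 0.425 to 0.875 m from the base axis. Payload 8.4 kg.
Tool frame: the origin (TCP) lies at the centre of the arm's flange, where the gripper is bolted on; the fingertips stand 182 mm ahead of it and the grasp point (between the pads) lies r.tcp_to_grasp ahead of it (r.tcp_to_grasp is the distance from the TCP to the grasp point, in m); z points along the fingers, y is the line along which they close (so a half turn about z gives the same grasp; the last joint's range is limited). The gripper opens to 87 mm and grips with 3 to 60 N. Pads are 19 mm wide; open, the fingers measure 117 mm over their backs; the gripper's body (75 mm by 190 mm) begins 51 mm behind the grasp point.
Start: joints at [1.015, 0.333, 0.04, 1.465, -0.013, 1.343, -0.059], TCP at [0.287, -0.583, 0.405] pointing down, gripper open.
Joint ranges: [-2.58, 2.58], [-0.38, 2.09], [-1.3, 1.39], [0.25, 2.4], [-1.5, 4.64], [0.08, 2.09], [-2.65, 2.65]. Speed limits (rad/s): [2.22, 2.22, 2.79, 2.79, 3.14, 3.14, 3.14].

### API

Orientations are given as a unit quaternion [x, y, z, w].
In Python, from station import r gives the robot as it stands.
- The arm moves only by the tool servo_tool, never from a script. Its argument "series" is a list of rows, each a list of 2 entries, a list of its own where there are three numbers: the shift along the tool's x, y, z in m, then the turn about the tool's z in degrees. In form: [[[tx, ty, tz], turn], ...]. A call has exactly 8 rows; each row shifts and turns the commanded pose from where the row before left it, along the tool's axes as they then stand; what a row does not reach is not made up. A row lasts 1/8 s, in which the tool goes at most 62.5 mm and 10.7 degrees, less where a joint would pass 70% of its speed; a pose out of reach is approached as far as the arm can. A call is refused whole if a number of a shift passes 0.0625 or a number of a turn 10.7, either way. A call with a gripper value outside its range is refused whole. "fingers" is the finger opening in m, from 0 to 0.087, set as the call begins (left out, the last holds). The fingers move at their own pace and stop on an object; "grip_force" is the grip in N (left out, the last holds). Time passes only in rows, so rows that do not move let the fingers close, or fill a call up. It gives the time, the measured TCP pose, the force, the opening and the grip force at its end, in the units of the state.
- r.sense(): the state, without advancing time (a new reading comes with each control period).
- r.capture(name): name is "scene" or "top"; returns a dict with "image" (384x512x3 uint8, blue, green, red), "mtx" (3x3 intrinsics, pixels), "dist" ([k1, k2, p1, p2, k3] as OpenCV has them; the pictures are not rectified), "position" and "rotation" of the camera in the world. Camera axes: x right, y up, looking along -z (the intrinsics and any distortion apply to the point x, -y, -z); pixel columns grow to the right and rows downward; lengths in m; the calibration is good to about 2 mm. A picture is of the moment at which its call begins. There is no depth.
- r.close_job(): hands the job in; it is judged then, once.
The state is a dict: "time": time; "joint_positions": joint angles; "joint_velocities": joint speeds; "joint_efforts": joint torques, N m; "tcp_pos": TCP position; "tool_rot": TCP orientation; "ft_force": force on the tool from outside, world axes, zero at the start; "moment": the same for the moment, N m; "gripper_width": finger opening in m; "gripper_force": force on a finger pad.
Only numpy, scipy, OpenCV 4.12 (cv2) and the standard library are available. Lean on these libraries where they do the work, as an engineer would, in place of code of your own. Each camera call takes 0.05 s, during which the arm holds its last target. There are 200 camera calls.

## Working session

There is one attempt and no reset: what is moved stays moved. The work goes in short steps, Python scripts to look and compute and a tool call to move; the robot and the scene stay as the last step left them, time stands still between calls to the robot, and variables do not carry over. Pictures are saved under pics/ and viewed, at most 17 in all, crops included, and the job is handed in when it is done.

Besides the shell and the picture viewer there is one more tool, called after "Request:" as a command line: name --argument value ..., lists and objects as JSON in quotes. servo_tool: Moves the arm, as the interface text tells. Its arguments: {"type":"object","properties":{"series":{"type":"array","items":{"type":"array"}},"fingers":{"type":"number"},"grip_force":{"type":"number"}},"required":["series"]}

```bash
mkdir -p pics; ls
python3 - <<'E'
from station import r
import cv2
s=r.sense(); print(s, r.tcp_to_grasp)
for n in("scene","top"):
    c=r.capture(n); cv2.imwrite(f"pics/{n}0.png",c["image"]); print(n,c["mtx"],c["dist"],c["position"],c["rotation"])
E
```

```text
pics
{'time': 0.0, 'joint_positions': array([ 1.01481469,  0.33391993,  0.03991124,  1.46627396, -0.01338003,
        1.34328289, -0.05850203]), 'joint_velocities': array([ 0.00052263, -0.00032691,  0.0011616 , -0.00150927,  0.00135829,
        0.00029243,  0.00111796]), 'joint_efforts': array([ 5.44044942e-04, -6.56362152e+01,  1.33571997e+00, -4.03793550e+01,
       -5.96617581e-02,  4.50225757e-02,  2.31707618e-04]), 'tcp_pos': array([ 0.28658431, -0.58322145,  0.40385241]), 'tool_rot': array([ 9.74037350e-01,  2.26385923e-01, -2.51604138e-04, -7.69020690e-04]), 'ft_force': array([ 0.00188528, -0.51075704, -0.1923384 ]), 'moment': array([ 0.01851835,  0.03134621, -0.05091794]), 'gripper_force': 0.0, 'gripper_width': 0.08679683913418039} 0.1635
scene [[434.15945021   0.         260.37001037]
 [  0.         434.15945021 193.10392212]
 [  0.           0.           1.        ]] [-0.11983751  0.          0.          0.          0.        ] [-0.05404028  0.50860219  0.84021363] [-0.14440979  0.33902211  0.85546895 -0.36384433]
top [[434.13639706   0.         254.3053639 ]
 [  0.         434.13639706 188.06206924]
 [  0.           0.           1.        ]] [-0.00908208  0.          0.          0.          0.        ] [ 0.30694973 -0.00217182  1.14677597] [ 0.05915701 -0.0509762  -0.70154019  0.70833836]
```

View pics/scene0.png

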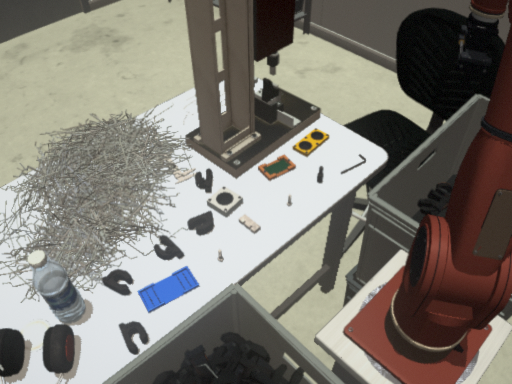

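View pics/top0.png

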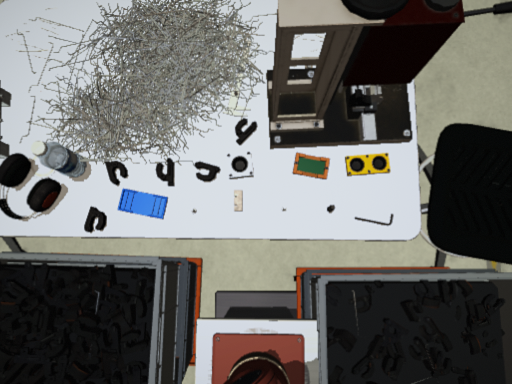

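The scene view shows the press with the yellow rack at (311,141), the nest at (277,167), the stand at (225,200), the tray at (169,289), the gauge at (249,223), bolts at (290,200) and (220,255), the punch at (320,174) and the key at (354,163). The top view has the same things at rack (367,163), nest (311,165), stand (241,164), tray (143,204), gauge (238,200), bolts (194,210) and (284,209), punch (331,208), key (377,218).

```bash
cat > h.py <<'E'
import numpy as np, cv2
from scipy.spatial.transform import Rotation as R
from station import r
def ray(c,uv):
    p=cv2.undistortPoints(np.float64(uv).reshape(-1,1,2),c["mtx"],c["dist"]).reshape(-1,2)
    d=np.c_[p[:,0],-p[:,1],-np.ones(len(p))]
    return R.from_quat(c["rotation"]).apply(d)
def plane(c,uv,z):
    d=ray(c,uv); o=np.array(c["position"]); return (o+d*((z-o[2])/d[:,2])[:,None])[:,:2]
def pix(c,P):
    q=R.from_quat(c["rotation"]).inv().apply(np.atleast_2d(P)-c["position"]); q=q*[1,-1,-1]
    return cv2.projectPoints(q,np.zeros(3),np.zeros(3),c["mtx"],np.array(c["dist"]))[0].reshape(-1,2)
def show(c,name,x0,y0,w,h,k):
    cv2.imwrite(f"pics/{name}.png",cv2.resize(c["image"][y0:y0+h,x0:x0+w],None,fx=k,fy=k,interpolation=cv2.INTER_CUBIC))
E
python3 - <<'E'
from h import *
c=r.capture("top"); im=c["image"]; hsv=cv2.cvtColor(im,cv2.COLOR_BGR2HSV)
c2=r.capture("scene")
show(c,"t1",100,140,320,100,2.5); show(c2,"s1",130,120,260,200,3)
def blobs(m,lo=3,roi=(100,145,425,240)):
    z=np.zeros_like(m); x0,y0,x1,y1=roi; z[y0:y1,x0:x1]=m[y0:y1,x0:x1]
    n,l,st,ce=cv2.connectedComponentsWithStats(z.astype(np.uint8))
    for i in range(1,n):
        if st[i,4]>=lo:
            pts=np.argwhere(l==i)[:,::-1].astype(np.float32)
            yield st[i,4],ce[i],cv2.minAreaRect(pts)
H,S,V=[hsv[...,i].astype(int) for i in range(3)]
for nm,m in dict(blue=(H>100)&(H<130)&(S>150),yellow=(H>20)&(H<32)&(S>150),orange=(H>5)&(H<19)&(S>100),green=(H>40)&(H<90)&(S>60),dark=V<80,mid=(V<185)&(S<60)).items():
    print(nm)
    for a,ce,rc in blobs(m): print("  ",a,ce.round(1),np.round(rc[0],1),np.round(rc[1],1),round(rc[2],1), plane(c,ce,0).round(4))
E
```

```text
blue
   980 [142.3 203.2] [142.2 203.1] [45.9 21.4] 11.3 [[0.4436 0.3106]]
yellow
   471 [367.1 164.1] [367.4 163.9] [18.9 42.6] 85.4 [[ 0.555  -0.2908]]
orange
   323 [311.  165.9] [310.8 165.7] [33.8 20.9] 9.8 [[ 0.5489 -0.14  ]]
green
   334 [310.9 165.4] [310.8 165.4] [26.5 13.1] 10.3 [[ 0.5501 -0.1396]]
dark
   130 [294.7 145.7] [302. 146.] [ 2. 64.] 90.0 [[ 0.6046 -0.0964]]
   72 [420.8 155.4] [421.2 154.3] [17.1  5.6] 85.9 [[ 0.5803 -0.4364]]
   185 [239.1 163.8] [239. 164.] [14. 14.] 90.0 [[0.553  0.0538]]
   4 [300.5 157. ] [300.5 157. ] [3. 0.] 180.0 [[ 0.5732 -0.1118]]
   146 [378.9 162.5] [379.  162.5] [13. 12.] 90.0 [[ 0.5598 -0.3227]]
   287 [166.3 172.1] [164.5 171.5] [27. 17.] 90.0 [[0.5286 0.2499]]
   146 [356.5 164.2] [356.6 164.3] [13. 13.] 71.6 [[ 0.5545 -0.2624]]
   286 [115.6 170.6] [117.2 171.4] [24.7 18.3] 74.1 [[0.5315 0.3876]]
   20 [323.8 165.3] [323.6 164.8] [9.5 4.4] 71.6 [[ 0.5508 -0.1742]]
   262 [206.6 171.1] [205.4 172. ] [25.  16.8] 15.9 [[0.5323 0.141 ]]
   8 [423.6 169. ] [423.5 169. ] [4. 1.] 90.0 [[ 0.543 -0.442]]
   17 [422.5 205.9] [422.5 206. 
[... 2137 characters left out ...]
66. 205.] [2. 0.] -90.0 [[0.4394 0.2469]]
   5 [235.2 204.4] [235.  204.5] [1. 2.] 90.0 [[0.4427 0.0624]]
   50 [330.6 208.2] [330.5 208.5] [7. 7.] 90.0 [[ 0.4348 -0.1906]]
   3 [165. 210.] [165. 210.] [2. 0.] -90.0 [[0.426 0.249]]
   15 [193.9 210.7] [194.  210.5] [3. 4.] 90.0 [[0.4248 0.1719]]
   8 [283.6 209.4] [283.7 209.6] [2.7 2.2] 26.6 [[ 0.4306 -0.0663]]
   110 [102.6 220.2] [103.  220.5] [19.  6.] 90.0 [[0.3972 0.4142]]
   140 [376.1 220.7] [374.3 220.8] [10.8 38.2] 85.2 [[ 0.4029 -0.31  ]]
   3 [151. 217.] [151. 217.] [2. 0.] 180.0 [[0.407  0.2855]]
   3 [162.7 218. ] [162.7 218.1] [0.4 2.2] 26.6 [[0.4046 0.2543]]
   419 [190.6 238.5] [216.5 238. ] [233.   2.] 0.0 [[0.3515 0.1782]]
```

View pics/t1.png

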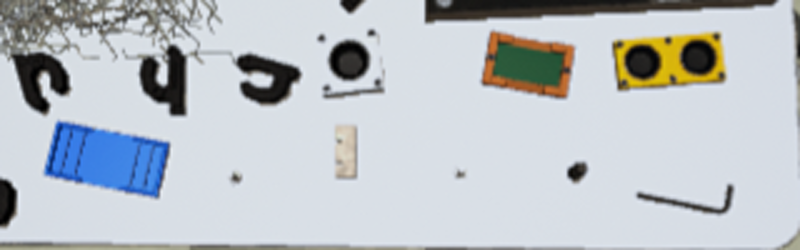

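View pics/s1.png

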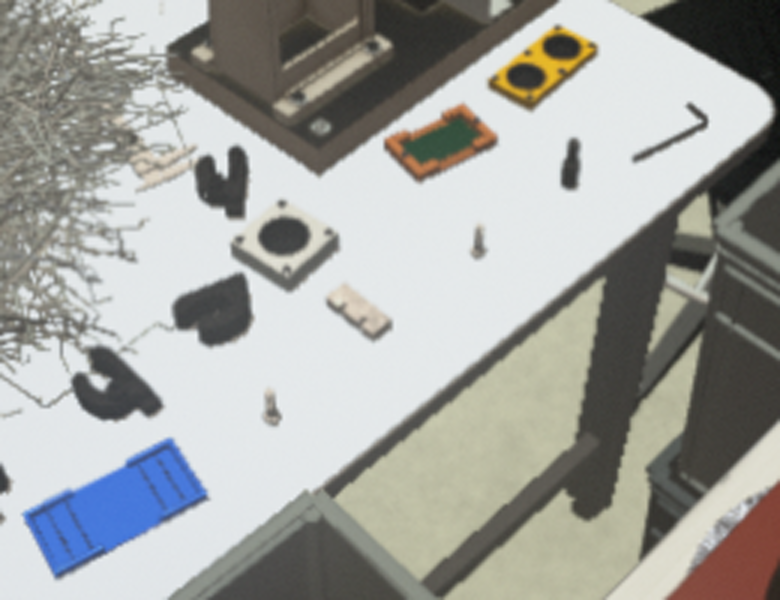

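The crops show every part clear of its neighbours. The key's short arm is at the -y end and points +x, and the nest sits close in front of the press base. Next I triangulate the parts and the press edges.

```bash
cat >> h.py <<'E'
def tri(c,a,c2,b):
    o1,o2=np.array(c["position"]),np.array(c2["position"]); d1,d2=ray(c,a)[0],ray(c2,b)[0]
    t=np.linalg.lstsq(np.c_[d1,-d2],o2-o1,rcond=None)[0]; p,q=o1+d1*t[0],o2+d2*t[1]
    return ((p+q)/2).round(4),round(np.linalg.norm(p-q)*1000,1)
def blob(c,uv,s=18,th=25):
    "object differing from the white bench near uv: pixels"
    u,v=map(int,uv); g=c["image"].astype(int); x0,y0=u-s,v-s; w=g[y0:v+s+1,x0:u+s+1]
    d=np.abs(w-np.median(w.reshape(-1,3),0)).max(2); m=(d>th).astype(np.uint8)
    n,l,st,ce=cv2.connectedComponentsWithStats(m)
    yx=np.argwhere(m>0); k=yx[np.argmin(((yx-s)**2).sum(1))]; i=l[k[0],k[1]]
    ys,xs=np.nonzero(l==i); wt=np.minimum(d[ys,xs],90)
    return np.c_[xs+x0,ys+y0].astype(float),np.average(np.c_[xs+x0,ys+y0],0,wt)
E
python3 - <<'E'
from h import *
c=r.capture("top"); c2=r.capture("scene")
show(c,"t2",250,60,180,125,4); show(c2,"s2",180,60,160,120,5)
for n,a,b in [("boltA",(194,210),(220,255)),("boltB",(284,209),(290,200)),("punch",(331,208),(320,174)),("gauge",(238,200),(249,223)),("key",(373,221),(354,163))]:
    s=26 if n=="key" else 14
    P,ca=blob(c,a,s); Q,cb=blob(c2,b,s)
    print(n,len(P),ca.round(1),len(Q),cb.round(1),P.min(0),P.max(0),Q.min(0),Q.max(0),*tri(c,ca,c2,cb))
    if n in("gauge","key"):
        for cc,X in((c,P),(c2,Q)):
            rc=cv2.minAreaRect(X.astype(np.float32)); bx=cv2.boxPoints(rc); z=.012 if n=="gauge" else .0035
            W=plane(cc,bx,z); print("  box",W.round(4).tolist(),"ctr",W.mean(0).round(4),"edges",np.linalg.norm(np.diff(W,axis=0),axis=1).round(4))
def mask(c,lo,hi,roi,z):
    h=cv2.cvtColor(c["image"],cv2.COLOR_BGR2HSV); m=cv2.inRange(h,lo,hi); k=np.zeros_like(m); x0,y0,x1,y1=roi; k[y0:y1,x0:x1]=m[y0:y1,x0:x1]
    P=np.argwhere(k)[:,::-1].astype(np.float32); W=plane(c,cv2.boxPoints(cv2.minAreaRect(cv2.convexHull(P))),z)
    e=np.diff(W,axis=0); l=e[np.argmax(np.linalg.norm(e,axis=1)[:2])]; print("  ",W.mean(0).round(4),np.linalg.norm(e,axis=1).round(4)[:2],"long axis deg",np.degrees(np.arctan2(l[1],l[0])).round(1)%180)
print("tray");mask(c,(100,120,0),(130,255,255),(100,145,200,235),.009);mask(c2,(100,120,0),(130,255,255),(120,250,220,330),.009)
print("rack");mask(c,(18,120,0),(34,255,255),(335,145,400,185),.0125);mask(c2,(18,120,0),(34,255,255),(280,120,340,165),.0125)
print("nest");mask(c,(3,90,0),(18,255,255),(285,145,335,185),.012);mask(c2,(3,90,0),(18,255,255),(250,145,300,190),.012)
print("floor");mask(c,(40,60,0),(90,255,255),(285,145,335,185),.004);mask(c2,(40,60,0),(90,255,255),(250,145,300,190),.004)
print("wells")
for nm,a,b,z in[("stand",(239,164),(225,199),.0225),("w1",(356,164),(305,146),.014),("w2",(379,162),(317,135),.014)]:
    for cc,uv in((c,a),(c2,b)):
        g=cc["image"].max(2)<110; n,l=cv2.connectedComponents(g.astype(np.uint8)); i=l[uv[1],uv[0]]
        P=np.argwhere(l==i)[:,::-1].astype(np.float32); e=cv2.minAreaRect(P); W=plane(cc,P,z); print(nm,len(P),((W.max(0)+W.min(0))/2).round(4),np.ptp(W,axis=0).round(4))
E
```

```text
boltA 21 [194.  210.9] 57 [220.1 256.4] [192. 209.] [196. 213.] [217. 250.] [223. 261.] [0.4257 0.1723 0.01  ] 6.4
boltB 13 [283.6 209.4] 49 [289.2 201. ] [282. 208.] [285. 211.] [287. 195.] [292. 206.] [ 0.431  -0.0638  0.0165] 5.3
punch 64 [330.5 208.3] 107 [320.1 174.9] [327. 204.] [335. 213.] [317. 166.] [323. 183.] [ 0.4331 -0.185   0.0266] 3.8
gauge 195 [238.3 201.2] 233 [249.6 224.9] [234. 190.] [242. 211.] [238. 215.] [260. 233.] [0.4527 0.0555 0.0024] 4.2
  box [[0.4796, 0.0656], [0.4798, 0.0444], [0.424, 0.0436], [0.4238, 0.0646]] ctr [0.4518 0.0546] edges [0.0212 0.0558 0.021 ]
  box [[0.4807, 0.0754], [0.4892, 0.0458], [0.4217, 0.0454], [0.4146, 0.0741]] ctr [0.4515 0.0602] edges [0.0308 0.0675 0.0296]
key 171 [376.4 220.5] 117 [354.7 164.8] [354. 213.] [393. 225.] [340. 154.] [366. 174.] [ 0.4052 -0.3085  0.003 ] 5.1
  box [[0.4142, -0.2509], [0.4237, -0.354], [0.3925, -0.3553], [0.3831, -0.2527]] ctr [ 0.4034 -0.3032] edges [0.1035 0.0312 0.103 ]
  box [[0.4173, -0.2502], [0.427, -0.3588], [0.3942, -0.3479], [0.3862, -0.2414]] ctr [ 0.4062 -0.2996] edges [0.1091 0.0346 0.1067]
tray
   [0.4468 0.3173] [0.0681 0.1437] long axis deg 74.6
   [0.4433 0.311 ] [0.1262 0.0624] long axis deg 79.7
rack
   [ 0.5531 -0.2883] [0.1147 0.0525] long axis deg 95.2
   [ 0.5557 -0.285 ] [0.1328 0.0615] long axis deg 96.2
nest
   [ 0.5471 -0.138 ] [0.0571 0.0907] long axis deg 80.4
   [ 0.5455 -0.1487] [0.136  0.0657] long axis deg 79.7
floor
   [ 0.5494 -0.139 ] [0.0359 0.071 ] long axis deg 79.9
   [ 0.5531 -0.1403] [0.0708 0.0335] long axis deg 79.4
wells
stand 199 [0.5491 0.0517] [0.0406 0.0399]
stand 157 [0.5518 0.0545] [0.0407 0.0407]
w1 155 [ 0.5508 -0.2592] [0.0354 0.0348]
w1 82 [ 0.5548 -0.2576] [0.0343 0.0358]
w2 159 [ 0.5567 -0.3178] [0.0354 0.0349]
w2 77 [ 0.5602 -0.3178] [0.0342 0.0369]
```

View pics/t2.png

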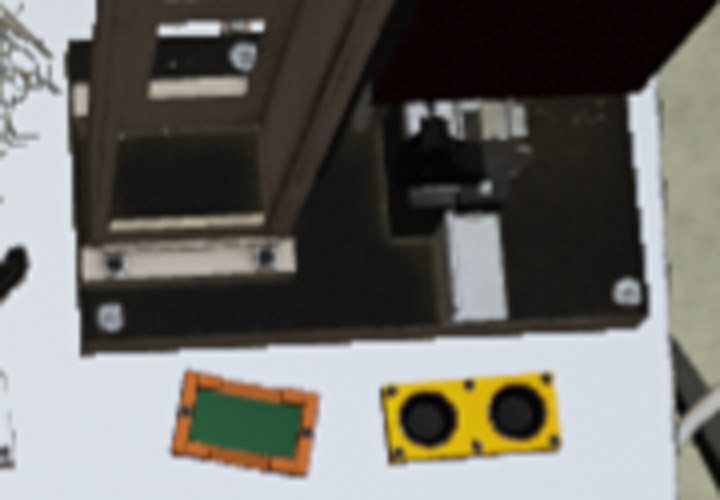

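View pics/s2.png

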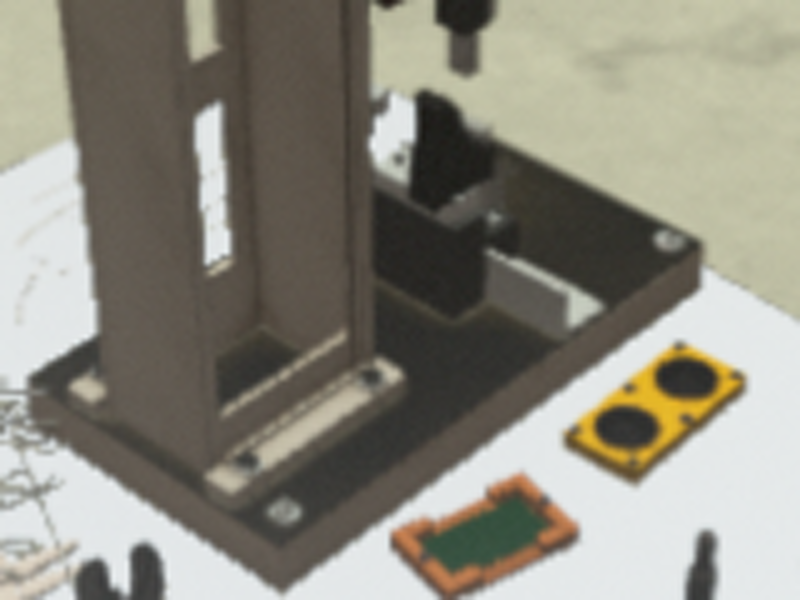

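The top crop shows the press base's front edge at about row 345, the column foot flange at (83–296, 240–275) and the column behind it. The scene crop shows the same flange at (215,495)–(405,380) and the base corner at (283,590). I now work out the column clearance and the line of the key's long arm.

Run:
```python
from h import *
c=r.capture("top"); c2=r.capture("scene")
T=lambda x,y:(x/4+250,y/4+60); S=lambda x,y:(x/5+180,y/5+60)
for n,a,b in[("flangeFL",T(83,278),S(213,495)),("flangeFR",T(296,272),S(405,380)),("boltcap",T(111,318),S(285,512)),("boltcapR",T(628,293),S(670,239)),("colFL",T(95,236),S(213,465)),("colFR",T(270,230),S(370,362))]:
    print(n,*tri(c,a,c2,b))
for cc,uv,s in((c,(373,221),26),(c2,(354,163),26)):
    P,_=blob(cc,uv,s,40); W=plane(cc,P,.0035)
    # world: long arm = pixels outside the short arm end (y > ymin+15mm)
    L=W[W[:,1]>W[:,1].min()+.02]; vx,vy,x0,y0=cv2.fitLine(L.astype(np.float32),cv2.DIST_HUBER,0,.01,.01).ravel()
    d=np.array([vx,vy])*np.sign(vy); n=np.array([d[1],-d[0]]); p0=np.array([x0,y0]); t=(W-p0)@d; u=(W-p0)@n
    mid=p0+d*(t.max()+t.min())/2
    print("key ang",np.degrees(np.arctan2(d[1],d[0])).round(1),"len",np.ptp(t).round(4),"u",u.min().round(4),u.max().round(4),"armmid",mid.round(4),"ctr",(mid+n*.013).round(4))
s=r.sense(); print(R.from_quat(s["tool_rot"]).as_matrix().round(3))
```

```text
flangeFL [ 0.6402 -0.0258  0.0475] 12.5
flangeFR [ 0.6428 -0.1678  0.0463] 5.1
boltcap [ 0.6119 -0.0472  0.0411] 4.4
boltcapR [ 0.6309 -0.3853  0.0437] 4.6
colFL [ 0.6635 -0.0377  0.0487] 0.0
colFR [ 0.6635 -0.1529  0.0571] 5.3
key ang 78.9 len 0.0995 u -0.0046 0.0301 armmid [ 0.4005 -0.3002] ctr [ 0.4133 -0.3028]
key ang 79.1 len 0.1005 u -0.0048 0.032 armmid [ 0.4037 -0.3009] ctr [ 0.4165 -0.3034]
[[ 0.897  0.441 -0.   ]
 [ 0.441 -0.897  0.   ]
 [ 0.    -0.    -1.   ]]
```

Request:
servo_tool --series '[[[0, 0, 0.03], 8.8], [[0, 0, 0.03], 8.8], [[0, 0, 0.02], 8.8], [[0.025, -0.052, 0], 0], [[0.025, -0.052, 0], 0], [[0.025, -0.052, 0], 0], [[0.025, -0.052, 0], 0], [[0.025, -0.052, 0], 0]]' --fingers 0.04 --grip_force 25

```text
time: 1.4
tcp_pos: [0.4133, -0.3221, 0.3251]
tool_rot: [1.0, -0.002, 0.0, 0.0]
ft_force: [0.3, -0.4, -0.1]
gripper_width: 0.0403
gripper_force: 0.0
```

Request:
servo_tool --series '[[[0.005, -0.04, 0.01], 0], [[0.005, -0.04, 0.01], 0], [[0.005, -0.04, 0.02], 0], [[0.005, -0.017, 0.02], 0], [[0, 0, 0], 0], [[0, 0, 0], 0], [[0, 0, 0], 0], [[0, 0, 0], 0]]'

```text
time: 2.4
tcp_pos: [0.4333, -0.1877, 0.2653]
tool_rot: [1.0, -0.003, 0.0, 0.0]
ft_force: [-0.0, 0.7, 0.2]
gripper_width: 0.0399
gripper_force: 0.0
```

Run:
```python
from h import *
print(r.sense()["tcp_pos"])
c=r.capture("top"); c2=r.capture("scene")
a=c["image"][155:255,250:430]; b=c2["image"][110:210,260:390]
cv2.imwrite("pics/m1.png",np.hstack([cv2.resize(a,None,fx=2.4,fy=4,interpolation=2)[:, :], cv2.resize(b,None,fx=2.8,fy=4,interpolation=2)])) if 0 else None
A=cv2.resize(a,None,fx=2.5,fy=2.5,interpolation=2);B=cv2.resize(b,None,fx=2.5,fy=2.5,interpolation=2)
cv2.imwrite("pics/m1.png",np.hstack([A,B])); print(A.shape,B.shape)
```

```text
[ 0.43326738 -0.18768512  0.26530435]
(250, 450, 3) (250, 325, 3)
```

View pics/m1.png

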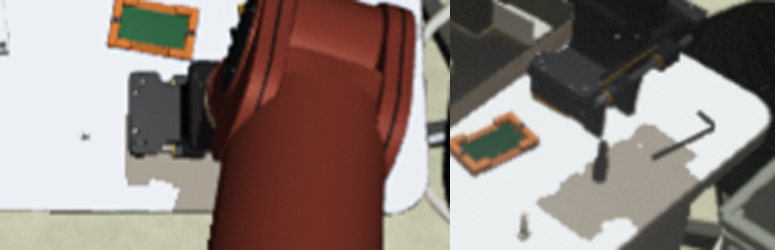

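The top half shows the arm over the punch. The scene half shows the near fingertip at (603,135), just above the punch top at (602,143), so the position is plausible and I descend.

Request:
servo_tool --series '[[[0, -0.003, 0.02], 0], [[0, 0, 0.02], 0], [[0, 0, 0.017], 0], [[0, 0, 0], 0], [[0, 0, 0], 0], [[0, 0, 0], 0], [[0, 0, 0], 0], [[0, 0, 0], 0]]'

```text
time: 3.5
tcp_pos: [0.4333, -0.1839, 0.2081]
tool_rot: [1.0, -0.002, 0.0, 0.0]
ft_force: [-0.7, 0.0, 0.1]
gripper_width: 0.04
gripper_force: 0.0
```

Request:
servo_tool --series '[[[0, 0, 0], 0], [[0, 0, 0], 0], [[0, 0, 0], 0], [[0, 0, 0], 0], [[0, 0, 0], 0], [[0, 0, 0], 0], [[0, 0, -0.03], 0], [[0, 0, -0.04], 0]]' --fingers 0.0

```text
time: 4.5
tcp_pos: [0.4327, -0.1837, 0.2776]
tool_rot: [1.0, -0.002, -0.001, -0.001]
ft_force: [1.3, -0.2, 0.2]
gripper_width: 0.0152
gripper_force: 25.0
```

Request:
servo_tool --series '[[[0.0235, -0.0474, 0], 0], [[0.0235, -0.0474, 0], 0], [[0.0235, -0.0474, 0], 0], [[0.0235, -0.0474, 0], 0], [[0.0235, -0.0474, 0], 0], [[0, 0, 0], 0], [[0, 0, 0], 0], [[0, 0, 0], 0]]'

```text
time: 5.5
tcp_pos: [0.5514, 0.0511, 0.2776]
tool_rot: [1.0, -0.003, -0.0, 0.0]
ft_force: [0.2, 0.2, -0.2]
gripper_width: 0.0152
gripper_force: 25.0
```

Run:
```python
from h import *
print(r.sense()["tcp_pos"],r.sense()["gripper_width"])
c=r.capture("top"); c2=r.capture("scene")
t=r.sense()["tcp_pos"]; f=[t[0],t[1],t[2]-.208]
print("expected punch foot px",pix(c2,[f]),"well centre px",pix(c2,[[.5505,.053,.0225]]),"under punch at mouth height",pix(c2,[[t[0],t[1],.0225]]))
A=cv2.resize(c["image"][110:210,180:320],None,fx=2.7,fy=2.7,interpolation=2);B=cv2.resize(c2["image"][140:240,170:290],None,fx=2.7,fy=2.7,interpolation=2)
cv2.imwrite("pics/m2.png",np.hstack([A,B])); print(A.shape)
```

```text
[0.55140867 0.05113283 0.27759763] 0.015196985591948865
expected punch foot px [[224.02988473 184.68997468]] well centre px [[224.92900162 198.12566136]] under punch at mouth height [[225.15971516 197.59160883]]
(270, 378, 3)
```

View pics/m2.png

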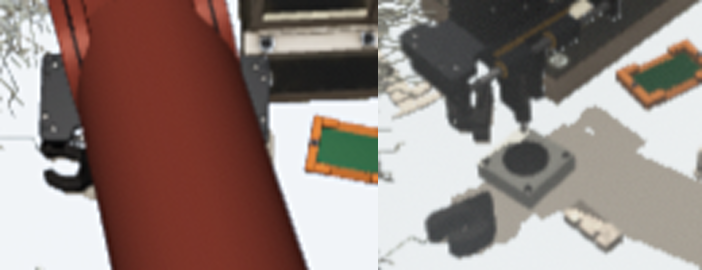

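In the scene half the gripped punch foot is at about (523,125), where I predicted (524,121), over the well at (527,158). I lower it straight down.

Request:
servo_tool --series '[[[0, -0.0015, 0.02], 0], [[0, 0, 0.02], 0], [[0, 0, 0.015], 0], [[0, 0, 0.0095], 0], [[0, 0, 0], 0], [[0, 0, 0], 0], [[0, 0, 0], 0], [[0, 0, 0], 0]]'

```text
time: 6.6
tcp_pos: [0.5518, 0.0541, 0.2136]
tool_rot: [1.0, -0.002, 0.0, -0.0]
ft_force: [-0.3, 0.3, -0.8]
gripper_width: 0.0151
gripper_force: 25.0
```

Request:
servo_tool --series '[[[0, 0, 0], 0], [[0, 0, 0], 0], [[0, 0, 0], 0], [[0, 0, -0.02], 0], [[0, 0, -0.03], 0], [[0, 0, -0.03], 0], [[-0.03, 0, 0], 0], [[-0.06, 0, 0], 0]]' --fingers 0.034

```text
time: 7.6
tcp_pos: [0.4619, 0.0546, 0.2937]
tool_rot: [1.0, -0.002, 0.001, -0.001]
ft_force: [-1.6, 0.8, 1.1]
gripper_width: 0.0338
gripper_force: 0.0
```

Request:
servo_tool --series '[[[-0.009, -0.001, 0.02], -1], [[0, 0, 0.03], 0], [[0, 0, 0.03], 0], [[0, 0, 0.02], 0], [[0, 0, 0.009], 0], [[0, 0, 0], 0], [[0, 0, 0], 0], [[0, 0, 0], 0]]' --fingers 0.044

```text
time: 8.6
tcp_pos: [0.4531, 0.0555, 0.185]
tool_rot: [1.0, 0.007, 0.001, -0.0]
ft_force: [0.4, -0.4, -0.4]
gripper_width: 0.0439
gripper_force: 0.0
```

Request:
servo_tool --series '[[[0, 0, 0], 0], [[0, 0, 0], 0], [[0, 0, 0], 0], [[0, 0, 0], 0], [[0, 0, 0], 0], [[0, 0, 0], 0], [[0, 0, -0.03], 0], [[0, 0, -0.04], 0]]' --fingers 0.0 --grip_force 35

```text
time: 9.6
tcp_pos: [0.452, 0.0553, 0.254]
tool_rot: [1.0, 0.007, -0.002, -0.0]
ft_force: [0.9, 0.3, -2.3]
gripper_width: 0.0213
gripper_force: 35.0
```

Request:
servo_tool --series '[[[0, 0, 0], -9.9], [[0, 0, 0], -9.9], [[0, 0, 0], -9.9], [[0, 0, 0], -9.9], [[0, 0, 0], -9.9], [[0, 0, 0], -9.9], [[0, 0, 0], -9.9], [[0, 0, 0], -9.9]]'

```text
time: 10.6
tcp_pos: [0.4525, 0.0554, 0.2539]
tool_rot: [0.764, 0.645, -0.0, -0.0]
ft_force: [-0.1, -0.0, -1.5]
gripper_width: 0.0213
gripper_force: 35.0
```

Request:
servo_tool --series '[[[-0.043, 0.028, 0], 0], [[-0.043, 0.028, 0], 0], [[-0.043, 0.028, 0], 0], [[-0.043, 0.028, 0], 0], [[0, 0, 0], 0], [[0, 0, 0], 0], [[0, 0, 0], 0], [[0, 0, 0], 0]]'

```text
time: 11.6
tcp_pos: [0.5329, -0.1324, 0.2544]
tool_rot: [0.766, 0.643, 0.0, -0.0]
ft_force: [0.2, -0.2, -0.7]
gripper_width: 0.0214
gripper_force: 35.0
```

```bash
cat >> h.py <<'E'
def psi(): 
    m=R.from_quat(r.sense()["tool_rot"]).as_matrix(); return np.arctan2(m[1,0],m[0,0])
def to(x,y):
    p=psi(); t=r.sense()["tcp_pos"]; d=np.array([x-t[0],y-t[1]])
    print("tcp",t.round(4),"psi",np.degrees(p).round(1),"tool shift x,y mm:",(1000*(d@[np.cos(p),np.sin(p)])).round(1),(1000*(d@[np.sin(p),-np.cos(p)])).round(1))
def two(name,roiA,roiB,k):
    c=r.capture("top"); c2=r.capture("scene"); o=[]
    for q,(x,y,w,h) in((c,roiA),(c2,roiB)): o.append(cv2.resize(q["image"][y:y+h,x:x+w],None,fx=k,fy=k,interpolation=2))
    cv2.imwrite(f"pics/{name}.png",np.hstack(o)); return c,c2
E
python3 - <<'E'
from h import *
to(.549,-.139); print(r.sense()["gripper_width"])
two("m3",(220,100,140,110),(180,90,150,110),2.7)
E
```

```text
tcp [ 0.5329 -0.1324  0.2544] psi 80.1 tool shift x,y mm: -3.8 17.0
0.02138347706795022
```

View pics/m3.png

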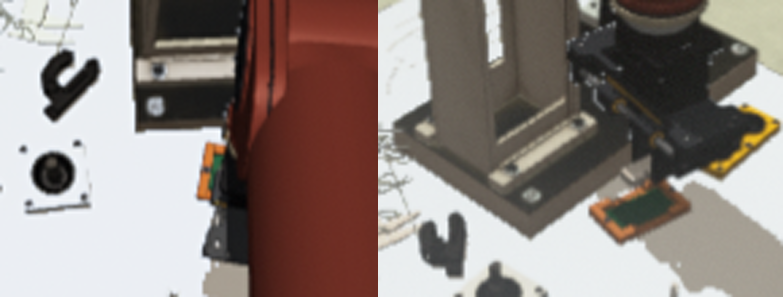

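The punch stands in the well at (53,172) in the top half. In the scene half the gauge hangs just ahead of the nest, and the gripper's far end is near the column. I advance slowly and check the force.

Request:
servo_tool --series '[[[-0.004, 0.004, 0], 0], [[0, 0.004, 0], 0], [[0, 0.003, 0], 0], [[0, 0.002, 0], 0], [[0, 0.002, 0], 0], [[0, 0, 0], 0], [[0, 0, 0.02], 0], [[0, 0, 0.02], 0]]'

```text
time: 12.7
tcp_pos: [0.5472, -0.14, 0.214]
tool_rot: [0.766, 0.643, 0.0, 0.0]
ft_force: [0.0, -0.3, -1.6]
gripper_width: 0.0217
gripper_force: 35.0
```

Run:
```python
from h import *
to(.549,-.139); print(r.sense()["ft_force"],r.sense()["moment"])
c,c2=two("m4",(260,110,80,80),(200,80,140,110),4)
im=cv2.imread("pics/m4.png") if 0 else None
show(c2,"m4",215,90,110,100,5)
t=r.sense()["tcp_pos"]; z=t[2]-.185
p=psi(); X=np.array([np.cos(p),np.sin(p),0]); Y=np.array([np.sin(p),-np.cos(p),0]); o=np.array([t[0],t[1],z])
print("gauge bottom corners px in crop", ((pix(c2,[o+sx*.028*X+sy*.011*Y for sx in(-1,1) for sy in(-1,1)])-[215,90])*5).round(0).tolist())
```

```text
tcp [ 0.5472 -0.14    0.214 ] psi 80.0 tool shift x,y mm: 1.3 1.6
[ 0.04801017 -0.32539959 -1.55037753] [ 0.02993844 -0.07420435 -0.04139148]Traceback (most recent call last):
  File "<stdin>", line 3, in <module>
  File "h.py", line 35, in two
    cv2.imwrite(f"pics/{name}.png",np.hstack(o)); return c,c2
                                   ~~~~~~~~~^^^
    return _nx.concatenate(arrs, 1, dtype=dtype, casting=casting)
           ~~~~~~~~~~~~~~~^^^^^^^^^^^^^^^^^^^^^^^^^^^^^^^^^^^^^^^
ValueError: all the input array dimensions except for the concatenation axis must match exactly, but along dimension 0, the array at index 0 has size 320 and the array at index 1 has size 440
```

Force is fine and the position is within 2 mm of the target, so I lower and release.

Request:
servo_tool --series '[[[0.001, 0.001, 0.01], 0], [[0, 0, 0.008], 0], [[0, 0, 0.006], 0], [[0, 0, 0], 0], [[0, 0, 0], 0], [[0, 0, 0], 0], [[0, 0, 0], 0], [[0, 0, 0], 0]]'

```text
time: 13.8
tcp_pos: [0.5483, -0.1391, 0.1904]
tool_rot: [0.766, 0.643, 0.0, 0.0]
ft_force: [-0.4, -0.2, -1.2]
gripper_width: 0.0214
gripper_force: 35.0
```

Request:
servo_tool --series '[[[0, 0, 0], 0], [[0, 0, 0], 0], [[0, 0, 0], 0], [[0, 0, -0.02], 0], [[0, 0, -0.03], 0], [[0, 0, -0.03], 0], [[0, -0.04, 0], 0], [[0, -0.05, 0], 0]]' --fingers 0.034

```text
time: 14.8
tcp_pos: [0.4592, -0.1232, 0.2706]
tool_rot: [0.766, 0.643, 0.001, 0.0]
ft_force: [0.8, 0.1, 0.2]
gripper_width: 0.0338
gripper_force: 0.0
```

Run:
```python
from h import *
to(.431,-.064)
```

```text
tcp [ 0.4592 -0.1232  0.2706] psi 80.0 tool shift x,y mm: 53.4 -38.1
```

Request:
servo_tool --series '[[[0.0267, -0.019, 0], 0], [[0.0267, -0.019, 0], 0], [[0, 0, 0.02], 0], [[0, 0, 0], 0], [[0, 0, 0], 0], [[0, 0, 0], 0], [[0, 0, 0], 0], [[0, 0, 0], 0]]'

```text
time: 15.8
tcp_pos: [0.4316, -0.0643, 0.2504]
tool_rot: [0.766, 0.643, 0.0, 0.0]
ft_force: [-0.6, -0.1, 0.0]
gripper_width: 0.0341
gripper_force: 0.0
```

Run:
```python
from h import *
to(.431,-.064)
c,c2=two("m4",(260,130,130,100),(225,120,130,100),3)
t=r.sense()["tcp_pos"]
for z in(.018,.036): print("bolt axis px under tool, scene crop",(pix(c2,[[t[0],t[1],z]])-[225,120])*3+[390,0])
P,cb=blob(c2,(289,201),14); print("bolt blob",(cb-[225,120])*3+[390,0])
```

```text
tcp [ 0.4316 -0.0643  0.2504] psi 80.0 tool shift x,y mm: 0.2 -0.7
bolt axis px under tool, scene crop [[585.45404616 241.63693747]]
bolt axis px under tool, scene crop [[586.51481673 227.27944826]]
bolt blob [582.09655938 242.66703663]
```

View pics/m4.png

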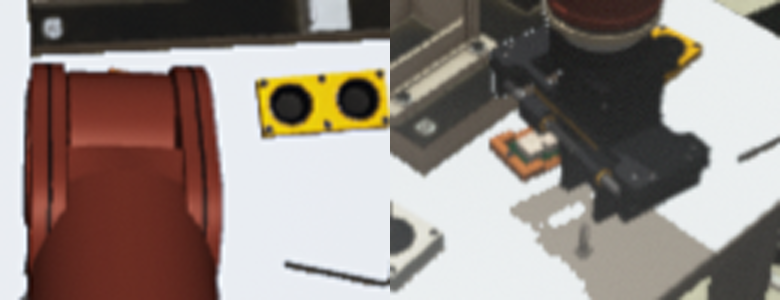

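The bolt at (582,242) is where expected under the tool, and the gauge is visible in the nest. I go down and grip.

Request:
servo_tool --series '[[[0, 0, 0.02], 0], [[0, 0, 0.018], 0], [[0, 0, 0.01], 0], [[0, 0, 0], 0], [[0, 0, 0], 0], [[0, 0, 0], 0], [[0, 0, 0], 0], [[0, 0, 0], 0]]'

```text
time: 16.9
tcp_pos: [0.4316, -0.0643, 0.2025]
tool_rot: [0.766, 0.643, 0.0, 0.0]
ft_force: [-0.1, -0.5, 0.3]
gripper_width: 0.0343
gripper_force: 0.0
```

Request:
servo_tool --series '[[[0, 0, 0], 0], [[0, 0, 0], 0], [[0, 0, 0], 0], [[0, 0, 0], 0], [[0, 0, 0], 0], [[0, 0, 0], 0], [[0, 0, -0.03], 0], [[0, 0, -0.03], 0]]' --fingers 0.0 --grip_force 20

```text
time: 17.9
tcp_pos: [0.4313, -0.0641, 0.2627]
tool_rot: [0.766, 0.643, -0.0, -0.001]
ft_force: [-0.2, -0.2, -0.8]
gripper_width: 0.009
gripper_force: 19.1
```

Request:
servo_tool --series '[[[0, 0, 0], 9.4], [[0, 0, 0], 9.4], [[0, 0, 0], 9.4], [[0, 0, 0], 9.4], [[0, 0, 0], 9.4], [[0, 0, 0], 9.4], [[0, 0, 0], 9.4], [[0, 0, 0], 9.4]]'

```text
time: 18.9
tcp_pos: [0.4315, -0.0642, 0.2622]
tool_rot: [0.999, 0.039, -0.0, -0.0]
ft_force: [-0.5, 0.1, -0.5]
gripper_width: 0.0089
gripper_force: 19.1
```

Run:
```python
from h import *
to(.5528,-.2584)
```

```text
tcp [ 0.4315 -0.0642  0.2622] psi 4.5 tool shift x,y mm: 105.8 203.0
```

Request:
servo_tool --series '[[[0.0265, 0.0507, 0], 0], [[0.0265, 0.0507, 0], 0], [[0.0265, 0.0507, 0], 0], [[0.0265, 0.0507, 0], 0], [[0, 0, 0], 0], [[0, 0, 0.02], 0], [[0, 0, 0.005], 0], [[0, 0, 0], 0]]'

```text
time: 19.9
tcp_pos: [0.5536, -0.2564, 0.2365]
tool_rot: [0.999, 0.042, -0.001, -0.0]
ft_force: [0.4, -0.8, 0.1]
gripper_width: 0.009
gripper_force: 19.1
```

Run:
```python
from h import *
to(.5528,-.2584); s=r.sense(); t=s["tcp_pos"]; print(s["gripper_width"])
c2=r.capture("scene"); show(c2,"m5",260,90,100,80,6)
print("foot expected",(pix(c2,[[t[0],t[1],t[2]-.2025]])-[260,90])*6,"well centre",(pix(c2,[[.5528,-.2584,.014]])-[260,90])*6)
```

```text
tcp [ 0.5536 -0.2564  0.2365] psi 4.8 tool shift x,y mm: -1.0 1.9
0.00902715800656748
foot expected [[272.23630158 300.89753185]] well centre [[273.16826894 331.51176079]]
```

View pics/m5.png

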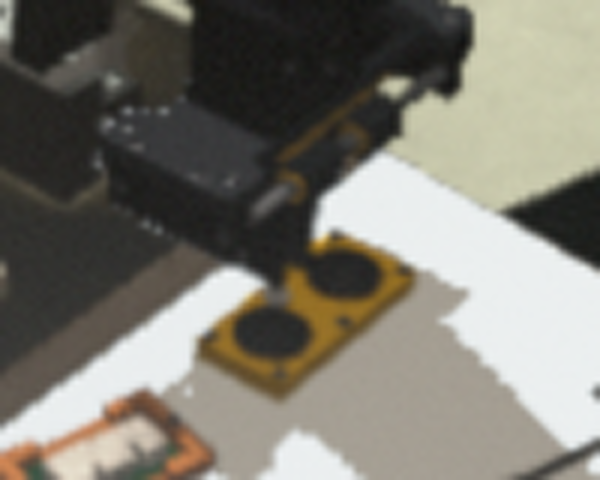

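The bolt's head is at about (276,296) over the near well at (272,332), as predicted. I lower and release.

Request:
servo_tool --series '[[[-0.001, 0.002, 0.01], 0], [[0, 0, 0.01], 0], [[0, 0, 0.0095], 0], [[0, 0, 0], 0], [[0, 0, 0], 0], [[0, 0, 0], 0], [[0, 0, 0], 0], [[0, 0, 0], 0]]'

```text
time: 20.95
tcp_pos: [0.5533, -0.2596, 0.2079]
tool_rot: [0.999, 0.042, 0.0, 0.0]
ft_force: [-0.9, 0.4, 0.3]
gripper_width: 0.0092
gripper_force: 19.1
```

Request:
servo_tool --series '[[[0, 0, 0], 0], [[0, 0, 0], 0], [[0, 0, 0], 0], [[0, 0, -0.015], 0], [[0, 0, -0.03], 0], [[0, 0, -0.03], 0], [[-0.04, 0, 0], 0], [[-0.05, 0, 0], 0]]' --fingers 0.024

```text
time: 21.95
tcp_pos: [0.4633, -0.2669, 0.2842]
tool_rot: [0.999, 0.042, 0.001, 0.0]
ft_force: [-0.2, -1.0, -0.7]
gripper_width: 0.0242
gripper_force: 0.0
```

Request:
servo_tool --series '[[[0, 0, 0], -9.3], [[0, 0, 0], -9.3], [[0, 0, 0], -9.3], [[0, 0, 0], -9.3], [[0, 0, 0], -9.3], [[0, 0, 0], -9.3], [[0, 0, 0], -9.3], [[0, 0, 0], -9.3]]'

```text
time: 22.95
tcp_pos: [0.4637, -0.2671, 0.2839]
tool_rot: [0.769, 0.639, 0.0, 0.001]
ft_force: [0.8, 0.7, 0.3]
gripper_width: 0.0237
gripper_force: 0.0
```

Run:
```python
from h import *
to(.4021,-.3005)
```

```text
tcp [ 0.4637 -0.2671  0.2839] psi 79.5 tool shift x,y mm: -44.1 -54.5
```

Request:
servo_tool --series '[[[-0.022, -0.027, 0], 0], [[-0.022, -0.0275, 0], 0], [[0, 0, 0.03], 0], [[0, 0, 0.03], 0], [[0, 0, 0.02], 0], [[0, 0, 0], 0], [[0, 0, 0], 0], [[0, 0, 0], 0]]' --fingers 0.03

```text
time: 23.95
tcp_pos: [0.4022, -0.3003, 0.204]
tool_rot: [0.771, 0.637, 0.0, 0.001]
ft_force: [-0.0, -0.8, -0.3]
gripper_width: 0.0299
gripper_force: 0.0
```

Request:
servo_tool --series '[[[0, 0, 0.01], 0], [[0, 0, 0.01], 0], [[0, 0, 0], 0], [[0, 0, 0], 0], [[0, 0, 0], 0], [[0, 0, 0], 0], [[0, 0, 0], 0], [[0, 0, 0], 0]]'

```text
time: 24.95
tcp_pos: [0.4018, -0.3001, 0.1827]
tool_rot: [0.771, 0.637, -0.0, -0.0]
ft_force: [-1.6, 0.3, 7.1]
gripper_width: 0.0297
gripper_force: 3.9
```

Request:
servo_tool --series '[[[0, 0, 0], 0], [[0, 0, 0], 0], [[0, 0, 0], 0], [[0, 0, 0], 0], [[0, 0, 0], 0], [[0, 0, 0], 0], [[0, 0, -0.03], 0], [[0, 0, -0.04], 0]]' --fingers 0.0 --grip_force 20

```text
time: 25.95
tcp_pos: [0.4012, -0.2997, 0.2519]
tool_rot: [0.771, 0.637, -0.0, -0.002]
ft_force: [0.6, -1.0, 0.9]
gripper_width: 0.0049
gripper_force: 20.0
```

Run:
```python
from h import *
# tray centre, axis 79.5deg; key axis 79 -> arm mid = centre - 13 mm * n
a=np.radians(79.5); n=np.array([np.sin(a),-np.cos(a)]); g=np.array([.443,.310])-.013*n; print(g); to(*g)
c,c2=two("m6",(320,150,110,90),(270,90,110,90),3.5)
```

```text
[0.43021769 0.31236906]
tcp [ 0.4012 -0.2997  0.2519] psi 79.2 tool shift x,y mm: 606.6 -86.4
```

View pics/m6.png

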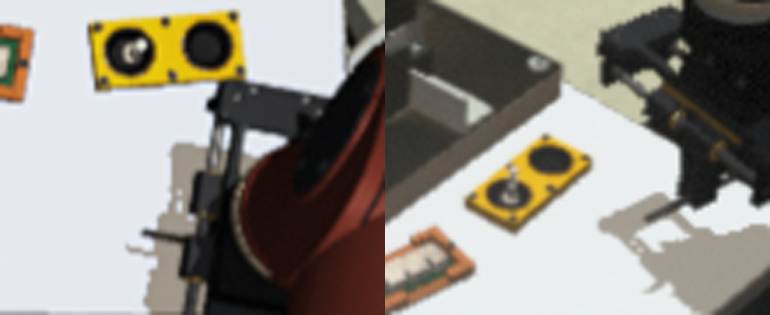

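Top half: one bolt stands in the left well at (130,47). The key is held level in the gripper, its free end at (145,235). I carry it to the tray.

Request:
servo_tool --series '[[[0.05, 0, -0.005], 0], [[0.057, 0, 0], 0], [[0.057, 0, 0], 0], [[0.057, 0, 0], 0], [[0.057, 0, 0], 0], [[0.057, 0, 0], 0], [[0.057, 0, 0], 0], [[0.057, 0, 0], 0]]'

```text
time: 27.05
tcp_pos: [0.486, 0.1425, 0.2568]
tool_rot: [0.771, 0.637, -0.0, -0.0]
ft_force: [0.8, -0.3, 0.3]
gripper_width: 0.0048
gripper_force: 20.0
```

Run:
```python
from h import *
to(.4302,.3124); print(r.sense()["gripper_width"])
```

```text
tcp [0.486  0.1425 0.2568] psi 79.1 tool shift x,y mm: 156.3 -86.8
0.004772376335060585
```

Request:
servo_tool --series '[[[0.039, -0.0215, 0], 0], [[0.039, -0.0215, 0], 0], [[0.039, -0.0215, 0], 0], [[0.039, -0.022, 0], 0], [[0, 0, 0.02], 0], [[0, 0, 0], 0], [[0, 0, 0], 0], [[0, 0, 0], 0]]'

```text
time: 28.05
tcp_pos: [0.4311, 0.3096, 0.2381]
tool_rot: [0.771, 0.637, 0.0, 0.0]
ft_force: [0.4, 0.5, -0.0]
gripper_width: 0.0052
gripper_force: 20.0
```

Run:
```python
from h import *
to(.4302,.3124)
c2=r.capture("scene"); show(c2,"m7",110,210,130,110,5)
t=r.sense()["tcp_pos"]; p=psi(); d=np.array([np.cos(p),np.sin(p)]); n=np.array([d[1],-d[0]]); z=t[2]-.183
K=[[*(t[:2]+q),z] for q in(.049*d,-.049*d,-.046*d+.03*n)]
print("key ends",(pix(c2,K)-[110,210]).round(1)*5)
```

```text
tcp [0.4311 0.3096 0.2381] psi 79.1 tool shift x,y mm: 2.5 -1.4
key ends [[188.  403.5]
 [398.  297. ]
 [360.5 251. ]]
```

View pics/m7.png

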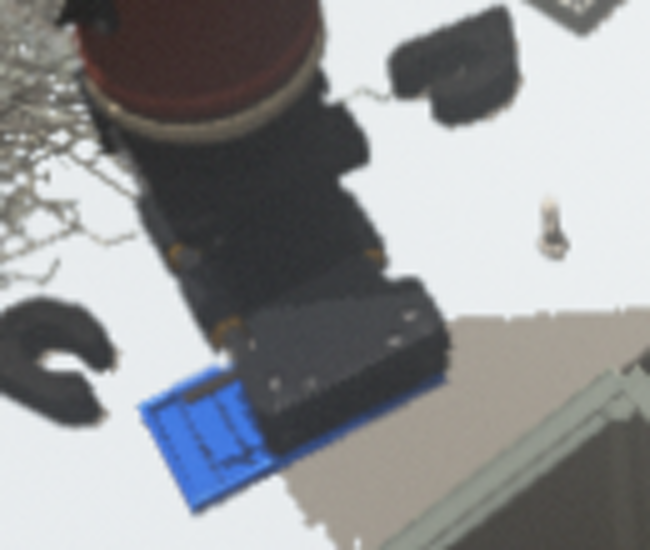

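The gripper covers most of the key. The visible dark bar near (210,388) matches the predicted arm end at (188,403). I lower it into the tray.

Request:
servo_tool --series '[[[0.0025, -0.0015, 0.015], 0], [[0, 0, 0.015], 0], [[0, 0, 0.01], 0], [[0, 0, 0.006], 0], [[0, 0, 0.004], 0], [[0, 0, 0], 0], [[0, 0, 0], 0], [[0, 0, 0], 0]]'

```text
time: 29.1
tcp_pos: [0.4296, 0.3132, 0.1881]
tool_rot: [0.771, 0.637, 0.0, 0.0]
ft_force: [-0.9, 1.0, -1.1]
gripper_width: 0.0049
gripper_force: 20.0
```

Request:
servo_tool --series '[[[0, 0, 0.001], 0], [[0, 0, 0], 0], [[0, 0, 0], 0], [[0, 0, 0], 0], [[0, 0, 0], 0], [[0, 0, 0], 0], [[0, 0, 0], 0], [[0, 0, 0], 0]]' --fingers 0.016

```text
time: 30.1
tcp_pos: [0.4294, 0.3131, 0.1868]
tool_rot: [0.771, 0.637, 0.0, -0.0]
ft_force: [-0.3, 0.5, -0.3]
gripper_width: 0.0161
gripper_force: 0.0
```

Request:
servo_tool --series '[[[0, 0, -0.01], 0], [[0, 0, -0.02], 0], [[0, 0, -0.03], 0], [[0, 0, -0.03], 0], [[-0.02, 0.005, 0], 0], [[-0.045, 0.01, 0], 0], [[-0.05, 0.01, 0], 0], [[-0.02, 0, 0], 0]]'

```text
time: 31.1
tcp_pos: [0.4289, 0.1733, 0.278]
tool_rot: [0.772, 0.636, 0.0, 0.001]
ft_force: [-0.4, -0.2, 0.0]
gripper_width: 0.0158
gripper_force: 0.0
```

Run:
```python
from h import *
to(.426,.172)
c,c2=two("m8",(100,170,110,70),(120,240,110,70),3.5)
```

```text
tcp [0.4289 0.1733 0.278 ] psi 79.0 tool shift x,y mm: -1.8 -2.6
```

View pics/m8.png

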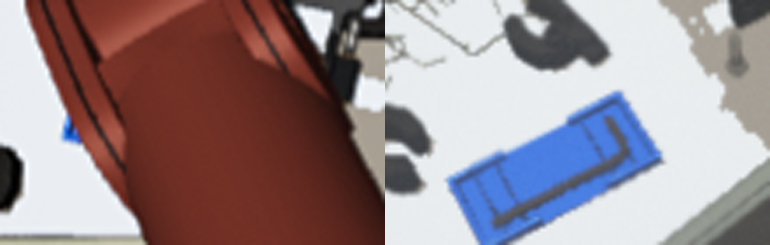

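The key lies inside the tray, with its long arm from (500,220) to (625,160) and its short arm at the -y end. Now the last bolt.

Request:
servo_tool --series '[[[-0.002, -0.0025, 0.02], 0], [[0, 0, 0.02], 0], [[0, 0, 0.02], 0], [[0, 0, 0.0155], 0], [[0, 0, 0], 0], [[0, 0, 0], 0], [[0, 0, 0], 0], [[0, 0, 0], 0]]' --fingers 0.036

```text
time: 32.2
tcp_pos: [0.426, 0.1744, 0.2017]
tool_rot: [0.771, 0.637, 0.0, 0.0]
ft_force: [-0.7, 0.3, 0.6]
gripper_width: 0.0362
gripper_force: 0.0
```

Request:
servo_tool --series '[[[0, 0, 0], 0], [[0, 0, 0], 0], [[0, 0, 0], 0], [[0, 0, 0], 0], [[0, 0, 0], 0], [[0, 0, 0], 0], [[0, 0, -0.03], 0], [[0, 0, -0.05], 0]]' --fingers 0.0

```text
time: 33.2
tcp_pos: [0.4252, 0.174, 0.281]
tool_rot: [0.771, 0.637, -0.001, -0.001]
ft_force: [0.3, -0.1, 0.2]
gripper_width: 0.009
gripper_force: 19.8
```

Request:
servo_tool --series '[[[0, 0.03, 0], 9.3], [[0, 0, 0], 9.3], [[0, 0, 0], 9.3], [[0, 0, 0], 9.3], [[0, 0, 0], 9.3], [[0, 0, 0], 9.3], [[0, 0, 0], 9.3], [[0, 0, 0], 9.3]]'

```text
time: 34.2
tcp_pos: [0.4552, 0.1687, 0.2812]
tool_rot: [0.999, 0.039, -0.0, -0.0]
ft_force: [-0.3, 0.0, -0.0]
gripper_width: 0.0091
gripper_force: 19.8
```

Run:
```python
from h import *
to(.5585,-.3178)
```

```text
tcp [0.4552 0.1687 0.2812] psi 4.5 tool shift x,y mm: 65.1 493.1
```

Request:
servo_tool --series '[[[0.006, 0.055, 0], 0], [[0.006, 0.055, 0], 0], [[0.006, 0.055, 0], 0], [[0.006, 0.055, 0], 0], [[0.006, 0.055, 0], 0], [[0.006, 0.055, 0], 0], [[0.006, 0.055, 0], 0], [[0.006, 0.055, 0], 0]]'

```text
time: 35.2
tcp_pos: [0.5399, -0.2675, 0.2812]
tool_rot: [0.999, 0.042, 0.0, -0.0]
ft_force: [0.1, 0.2, 0.8]
gripper_width: 0.009
gripper_force: 19.8
```

Request:
servo_tool --series '[[[0.008, 0.025, 0], 0], [[0.009, 0.027, 0], 0], [[0, 0, 0.02], 0], [[0, 0, 0.02], 0], [[0, 0, 0], 0], [[0, 0, 0], 0], [[0, 0, 0], 0], [[0, 0, 0], 0]]'

```text
time: 36.2
tcp_pos: [0.5611, -0.3161, 0.242]
tool_rot: [0.999, 0.042, 0.0, 0.0]
ft_force: [0.9, 0.7, -1.1]
gripper_width: 0.0089
gripper_force: 19.8
```

Run:
```python
from h import *
to(.5585,-.3178); s=r.sense(); t=s["tcp_pos"]; print(s["gripper_width"])
c2=r.capture("scene"); show(c2,"m9",260,90,100,80,6)
print("foot expected",(pix(c2,[[t[0],t[1],t[2]-.2017]])-[260,90])*6,"well centre",(pix(c2,[[.5585,-.3178,.014]])-[260,90])*6)
```

```text
tcp [ 0.5611 -0.3161  0.242 ] psi 4.8 tool shift x,y mm: -2.8 1.4
0.008921935674297894
foot expected [[342.62682199 230.27079242]] well centre [[343.99558762 272.75929739]]
```

View pics/m9.png

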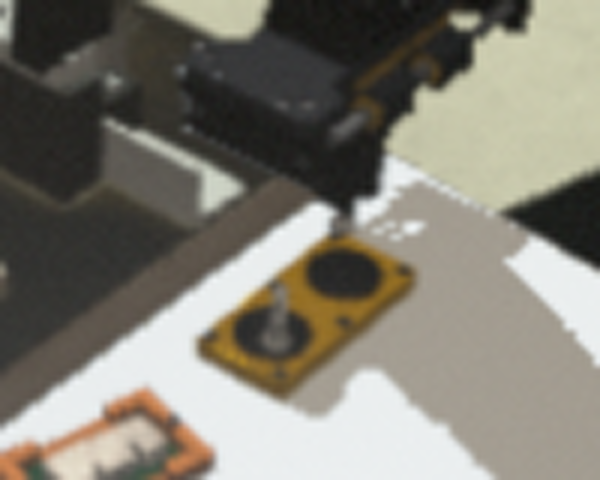

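The first bolt stands in the near well at (275,335). The second hangs at (343,225) over the far well at (344,272), as predicted. I lower and release.

Request:
servo_tool --series '[[[-0.003, 0.001, 0.01], 0], [[0, 0, 0.01], 0], [[0, 0, 0.01], 0], [[0, 0, 0.0055], 0], [[0, 0, 0], 0], [[0, 0, 0], 0], [[0, 0, 0], 0], [[0, 0, 0], 0]]'

```text
time: 37.25
tcp_pos: [0.5581, -0.3174, 0.206]
tool_rot: [0.999, 0.042, 0.0, 0.0]
ft_force: [-0.2, 0.2, -0.7]
gripper_width: 0.0089
gripper_force: 19.8
```

Request:
servo_tool --series '[[[0, 0, 0], 0], [[0, 0, 0], 0], [[0, 0, 0], 0], [[0, 0, -0.015], 0], [[0, 0, -0.03], 0], [[0, 0, -0.05], 0], [[-0.03, 0.04, -0.02], 0], [[-0.03, 0.05, 0], 0]]' --fingers 0.024

```text
time: 38.25
tcp_pos: [0.5064, -0.4122, 0.325]
tool_rot: [0.999, 0.043, 0.002, 0.002]
ft_force: [0.6, -0.8, -0.9]
gripper_width: 0.0241
gripper_force: 0.0
```

Request:
servo_tool --series '[[[-0.02, 0.05, 0], 0], [[-0.02, 0.05, 0], 0], [[-0.02, 0.05, 0], 0], [[-0.02, 0.05, 0], 0], [[-0.02, 0.05, 0], 0], [[0, 0, 0], 0], [[0, 0, 0], 0], [[0, 0, 0], 0]]'

```text
time: 39.25
tcp_pos: [0.4283, -0.6682, 0.3216]
tool_rot: [0.999, 0.043, 0.001, -0.0]
ft_force: [-1.6, 0.7, -0.3]
gripper_width: 0.024
gripper_force: 0.0
```

Run:
```python
from h import *
c,c2=two("m10",(110,140,290,90),(140,110,10,90),2.7)
A=cv2.resize(c["image"][140:230,110:400],None,fx=2.7,fy=2.7,interpolation=2)
B=cv2.resize(c2["image"][115:315,135:345],None,fx=1.7,fy=1.7,interpolation=2)
o=np.zeros((A.shape[0]+B.shape[0],A.shape[1],3),np.uint8); o[:A.shape[0]]=A; o[A.shape[0]:,:B.shape[1]]=B; cv2.imwrite("pics/m10.png",o)
# key in tray: dark within tray, both views
for cc,roi in((c,(115,180,175,230)),(c2,(130,255,210,320))):
    x0,y0,x1,y1=roi; g=cc["image"][y0:y1,x0:x1].max(2); h=cv2.cvtColor(cc["image"],cv2.COLOR_BGR2HSV)[y0:y1,x0:x1]
    b=((h[...,0]>100)&(h[...,0]<130)&(h[...,1]>150)).astype(np.uint8); hull=np.zeros_like(b)
    B=np.argwhere(b)[:,::-1].astype(np.int32); cv2.fillConvexPoly(hull,cv2.convexHull(B),1)
    q=np.argwhere((hull>0)&(g<100))[:,::-1]
    K=plane(cc,q+[x0,y0],.008); hp=cv2.boxPoints(cv2.minAreaRect(B.astype(np.float32))); T=plane(cc,hp+[x0,y0],.009).mean(0)
    a=np.radians(79.5); d=np.array([np.cos(a),np.sin(a)]); n=np.array([d[1],-d[0]])
    t,u=(K-T)@d,(K-T)@n
    print("tray",T.round(4),"key n",len(K),"along",t.min().round(4),t.max().round(4),"across",u.min().round(4),u.max().round(4))
# gauge in nest: bright low-sat pixels
for cc,roi in((c,(290,150,335,182)),(c2,(258,150,298,185))):
    x0,y0,x1,y1=roi; h=cv2.cvtColor(cc["image"],cv2.COLOR_BGR2HSV)[y0:y1,x0:x1]
    f=((h[...,0]>3)&(h[...,0]<18)&(h[...,1]>110)).astype(np.uint8); hull=np.zeros_like(f); cv2.fillConvexPoly(hull,cv2.convexHull(np.argwhere(f)[:,::-1].astype(np.int32)),1)
    q=np.argwhere((cv2.erode(hull,np.ones((5,5)))>0)&(h[...,1]<70)&(h[...,2]>130))[:,::-1].astype(np.float32)
    W=plane(cc,cv2.boxPoints(cv2.minAreaRect(q))+[x0,y0],.016); print("gauge",len(q),W.mean(0).round(4),np.linalg.norm(np.diff(W,axis=0),axis=1).round(4)[:2])
```

```text
tray [0.4429 0.3086] key n 74 along -0.0469 0.0491 across -0.0188 0.012
tray [0.4424 0.3118] key n 72 along -0.0458 0.0477 across -0.0153 0.0131
gauge 172 [ 0.5468 -0.1384] [0.0229 0.0562]
gauge 123 [ 0.5499 -0.1368] [0.0619 0.0242]
```

View pics/m10.png

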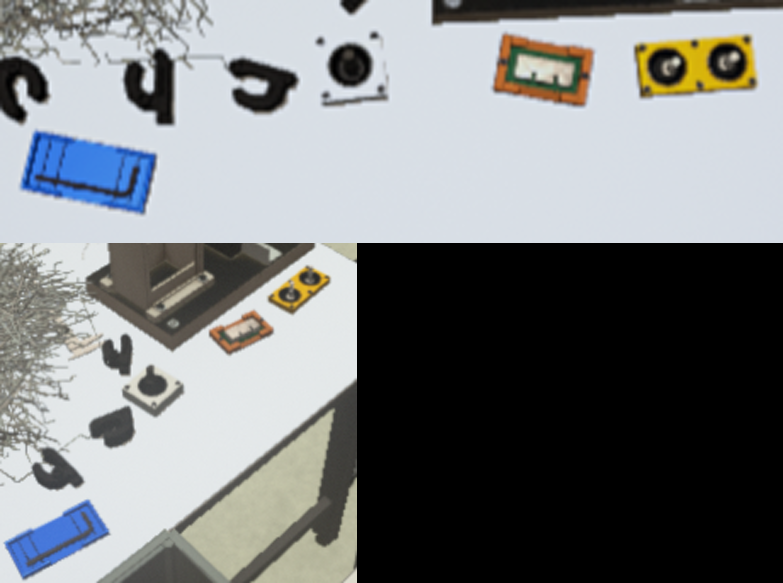

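All parts are seated. The gauge has green floor visible all round it, the key is centred to about 3 mm, the punch is upright in its well, and each rack well holds one upright bolt. I hand in.

```bash
python3 -c "
from station import r
print(r.close_job())"
```

```text
the job is handed in; nothing more can be done
None
```

I placed the gauge, key, punch and both bolts in their holders and handed the job in after about 39 s; the last camera pictures show all five seated, but the hand-in gave no verdict.

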